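Set the light receiver's code switches to match its transmitter

TASK

Pair the cupboard-light receiver with its hand transmitter: slide the receiver's black cover fully open, set its four small code switches to the same on-off pattern as the transmitter's (both counted from the red dot, on is towards the white line), then slide the cover fully shut again. Leave the transmitter and its switches exactly as they are, and do not disturb the other things on the table.

Things in the scene. Friction and masses are not known exactly. Their poses are not given: they have to be found in the camera images.
- receiver: Receiver box of the cupboard lights, fixed to the table: flat, grey, 165 (x) x 90 (y) x 13 mm, with a sliding black cover. Origin on the table under the centre of its row of four switches; x runs along the box from the switch end to the end with two black cable glands (box from x -38 to +127 mm, glands to +139), y to the left along the row, z up. Only the cover rises above the bank's face
- bank (a point): Centre of the receiver's blue switch bank (40 x 80 mm), on its face, 15 mm above the table. Red dot at its +y end: first switch; white line along its +x side: ON. The four white knobs stand at receiver y +27, +9, -9, -27 mm, each 8 (x) x 6 (y) mm and 11 mm tall above the face, centre at x -5 mm when OFF, +5 mm when ON
- cover (a joint): Sliding cover of the receiver, m: 0 = shut (over the switches), 0.075 = fully open, slid along the receiver's +x. It stays where it is left (about 1.5 N of friction). Cover 60 mm (x) x 100 mm (y), top face 30.5 mm above the table; its front edge is at receiver x -18 mm when shut and +57 mm when fully open
- cover_ridge (a point): Middle of the top of the orange grip ridge across the cover: ridge 8 mm thick along receiver x, 44 mm along receiver y, 10 mm tall; this point is 41 mm above the table, at receiver x +12 mm plus the cover's joint value
- transmitter: Hand transmitter, loose on the table, not to be disturbed: black, 60 (x) x 140 (y) x 16 mm, with a green push button at its -y end and the same kind of blue bank of four white slide switches. Origin on the underside, below the centre of its switch row; the row runs along its y, first switch (red dot) at +y, 16 mm apart; ON is towards its +x, the side with the white line
- salt_small: Salt mill, 44 mm wide, 90 mm tall, loose bystander; origin at the centre of its underside
- sugar_jar: Glass jar with a grey lid, 54 mm wide, 80 mm tall, loose bystander; origin at the centre of its underside
- matchbox: Yellow-brown matchbox, 61x49x14 mm, loose bystander; origin at the centre of its underside
- rx1 (a joint): The receiver's first switch, counted from the red dot, m: 0 = OFF, 0.010 = ON (knob pushed along receiver +x, towards the white line). Snap action: it needs about 0.6 N, and once past the middle it jumps to the end and stays
- rx1_top (a point): Centre of the top of the receiver's first switch knob, 26 mm above the table
- tx1 (a joint): The transmitter's first switch, counted from the red dot, m: 0 = OFF, 0.010 = ON (towards the white line). To be read, not moved
- tx1_top (a point): Centre of the top of the transmitter's first switch knob, 28.5 mm above the table, knob 8 x 6 mm
- rx2 (a joint): The receiver's second switch, counted from the red dot, m: 0 = OFF, 0.010 = ON (knob pushed along receiver +x, towards the white line). Snap action: it needs about 0.6 N, and once past the middle it jumps to the end and stays
- rx2_top (a point): Centre of the top of the receiver's second switch knob, 26 mm above the table
- tx2 (a joint): The transmitter's second switch, counted from the red dot, m: 0 = OFF, 0.010 = ON (towards the white line). To be read, not moved
- tx2_top (a point): Centre of the top of the transmitter's second switch knob, 28.5 mm above the table, knob 8 x 6 mm
- rx3 (a joint): The receiver's third switch, counted from the red dot, m: 0 = OFF, 0.010 = ON (knob pushed along receiver +x, towards the white line). Snap action: it needs about 0.6 N, and once past the middle it jumps to the end and stays
- rx3_top (a point): Centre of the top of the receiver's third switch knob, 26 mm above the table
- tx3 (a joint): The transmitter's third switch, counted from the red dot, m: 0 = OFF, 0.010 = ON (towards the white line). To be read, not moved
- tx3_top (a point): Centre of the top of the transmitter's third switch knob, 28.5 mm above the table, knob 8 x 6 mm
- rx4 (a joint): The receiver's fourth switch, counted from the red dot, m: 0 = OFF, 0.010 = ON (knob pushed along receiver +x, towards the white line). Snap action: it needs about 0.6 N, and once past the middle it jumps to the end and stays
- rx4_top (a point): Centre of the top of the receiver's fourth switch knob, 26 mm above the table
- tx4 (a joint): The transmitter's fourth switch, counted from the red dot, m: 0 = OFF, 0.010 = ON (towards the white line). To be read, not moved
- tx4_top (a point): Centre of the top of the transmitter's fourth switch knob, 28.5 mm above the table, knob 8 x 6 mm

How it is judged:
On the way, in this order (a step that is already met when the one before it is completed fails the run):
1. the cover is slid open (at least 65 of its 75 mm) (value of joint cover above 0.065 m), for 0.2 s.
2. with the cover still open, all four receiver switches show the transmitter's pattern (((value of joint tx1 below 0.005 m and value of joint rx1 below 0.002 m) or (value of joint tx1 above 0.005 m and value of joint rx1 above 0.008 m)) and ((value of joint tx2 below 0.005 m and value of joint rx2 below 0.002 m) or (value of joint tx2 above 0.005 m and value of joint rx2 above 0.008 m)) and ((value of joint tx3 below 0.005 m and value of joint rx3 below 0.002 m) or (value of joint tx3 above 0.005 m and value of joint rx3 above 0.008 m)) and ((value of joint tx4 below 0.005 m and value of joint rx4 below 0.002 m) or (value of joint tx4 above 0.005 m and value of joint rx4 above 0.008 m)) and value of joint cover above 0.05 m), for 0.2 s.
At the end, for the whole second after the job is handed in: Each receiver switch is within 2 mm of the end (on or off) that the transmitter's switch of the same number shows, and the cover is shut to within 4 mm (((value of joint tx1 below 0.005 m and value of joint rx1 below 0.002 m) or (value of joint tx1 above 0.005 m and value of joint rx1 above 0.008 m)) and ((value of joint tx2 below 0.005 m and value of joint rx2 below 0.002 m) or (value of joint tx2 above 0.005 m and value of joint rx2 above 0.008 m)) and ((value of joint tx3 below 0.005 m and value of joint rx3 below 0.002 m) or (value of joint tx3 above 0.005 m and value of joint rx3 above 0.008 m)) and ((value of joint tx4 below 0.005 m and value of joint rx4 below 0.002 m) or (value of joint tx4 above 0.005 m and value of joint rx4 above 0.008 m)) and value of joint cover below 0.004 m); the robot touches nothing.
It fails at once if the transmitter or one of its switches is shifted by more than 9 mm (distance of any of tx1_top, tx2_top, tx3_top, tx4_top, transmitter from where it was at the start of the episode above 0.009 m).
It fails at once if the salt mill, sugar jar or matchbox is pushed more than 20 mm or tipped over (distance of any of salt_small, sugar_jar, matchbox from where it was at the start of the episode above 0.02 m or angle between any of salt_small, sugar_jar, matchbox's own z axis and vertical above 0.4 rad).
It also fails if it takes over 61 s, if anything falls off the work surface, if the arm or the gripper's body presses on something with over 40 N, if the wrist force passes 120 N, or if a joint passes its speed limit or range.

ROBOT

A 6-joint arm with a two-finger parallel gripper is mounted at the origin on a cart in front of the work surface, level with it; the furniture and walls round the work are solid. World frame = base frame: x ahead of the robot, y to its left, z up, the work surface at z = 0. Lengths are in m, angles in rad, forces in N, time in s.
With the tool pointing down it reaches from about 0.35 to 0.775 m from the base axis. Payload 5.5 kg.
Tool frame: the origin (TCP) lies at the very end of the fingers, on their centre line; the grasp point (between the pads) lies 19 mm behind it; z points along the fingers, y is the line along which they close (so a half turn about z gives the same grasp; the last joint's range is limited). The gripper opens to 85 mm and grips with 20 to 120 N. Pads are 22 mm wide; open, the fingers measure 114 mm over their backs; the gripper's body (76 mm by 85 mm) begins 54 mm behind the grasp point. The pads swing forward as they close: fully open they stand 13 mm farther back than shut.
Start: joints at [-1.303, 0.313, 0.046, 1.304, 0, 1.431], TCP at [0.228, -0.528, 0.231] pointing down, gripper open.
Joint ranges: [-2.76, 2.76], [-0.86, 1.69], [-1.03, 1.26], [-2.2, 2.34], [-1.47, 1.5], [-3.14, 3.14]. Speed limits (rad/s): [2.57, 2.57, 3.14, 3.14, 3.14, 3.14].

INTERFACE

Orientations are given as a unit quaternion [w, x, y, z].
In Python, from workcell import get_state, read_camera, hand_in gives the robot as it stands.
- The arm moves only by the tool send_rows, never from a script. Its argument "increments" is a list of rows, each an object of numbers: "dx", "dy", "dz": the shift along the world's x, y, z in units of 25 mm (1.0 is 25 mm); "roll": the turn about the world's z in units of 8 degrees (1.0 is 8 degrees); "claw": the opening, from -1 (shut) to 1 (fully open). In form: [{"dx": .., "dy": .., "dz": .., "roll": .., "claw": ..}, ...]. A call has exactly 5 rows; each row is the pose to reach, as a shift and turn from the pose commanded when the call began; what a row does not reach only later rows make up. A row lasts 1/8 s, in which the tool goes at most 62.5 mm and 10.7 degrees, less where a joint would pass 70% of its speed; a pose out of reach is approached as far as the arm can. A call with a gripper value outside its range is refused whole. The fingers move at their own pace and stop on an object; "grip_force" is the grip in N (left out, the last holds). Time passes only in rows, so rows that repeat a pose let the fingers close, or fill a call up. It gives the time, the measured TCP pose, the force, the opening and the grip force at its end, in the units of the state.
- get_state(): the state, without advancing time (a new reading comes with each control period).
- read_camera(name): name is "scene" or "top" or "wrist"; returns a dict with "image" (400x640x3 uint8, blue, green, red), "fx", "fy", "cx", "cy" (pixels), "dist_coeffs" ([k1, k2, p1, p2, k3] as OpenCV has them; the pictures are not rectified), "world_to_cam" (4x4, takes a point from world to camera coordinates). Camera axes: x right, y up, looking along -z (the intrinsics and any distortion apply to the point x, -y, -z); pixel columns grow to the right and rows downward; lengths in m; the calibration is good to about 2 mm. A picture is of the moment at which its call begins. There is no depth.
- hand_in(): hands the job in; it is judged then, once.
The state is a dict: "clock": time; "joint_pos": joint angles; "qvel": joint speeds; "tau": joint torques, N m; "tcp_pos": TCP position; "orientation": TCP orientation; "wrist_force": force on the tool from outside, world axes, zero at the start; "ft_torque": the same for the moment, N m; "finger_gap": finger opening in m; "grip_force": force on a finger pad.
Only numpy, scipy, OpenCV 4.12 (cv2) and the standard library are available. Lean on these libraries where they do the work, as an engineer would, in place of code of your own. Each camera call takes 0.05 s, during which the arm holds its last target. There are 200 camera calls.

## Working session

There is one attempt and no reset: what is moved stays moved. The work goes in short steps, Python scripts to look and compute and a tool call to move; the robot and the scene stay as the last step left them, time stands still between calls to the robot, and variables do not carry over. Pictures are saved under pics/ and viewed, at most 10 in all, crops included, and the job is handed in when it is done.

Besides the shell and the picture viewer there is one more tool, called as name([rows], argument=value, ...), one row to a line, values as JSON. send_rows: Moves the arm, as the interface text tells. Its arguments: {"type":"object","properties":{"increments":{"type":"array","items":{"type":"object","properties":{"dx":{"type":"number"},"dy":{"type":"number"},"dz":{"type":"number"},"roll":{"type":"number"},"claw":{"type":"number"}}}},"grip_force":{"type":"number"}},"required":["increments"]}

```bash
mkdir -p pics; cat > h.py <<'E'
import numpy as np, cv2
from workcell import get_state, read_camera, hand_in
def K(c): return np.array([[c['fx'],0,c['cx']],[0,c['fy'],c['cy']],[0,0,1.]])
def px2w(c,uv,z):
    p=cv2.undistortPoints(np.array(uv,float).reshape(-1,1,2),K(c),np.array(c['dist_coeffs'],float)).reshape(-1,2)
    d=np.c_[p[:,0],-p[:,1],-np.ones(len(p))]
    M=np.array(c['world_to_cam']);R=M[:3,:3];o=-R.T@M[:3,3];d=d@R
    z=np.broadcast_to(z,len(p))
    return o+d*((z-o[2])/d[:,2])[:,None]
def w2px(c,P):
    M=np.array(c['world_to_cam']);q=np.atleast_2d(P)@M[:3,:3].T+M[:3,3]
    q=q*[1,-1,-1]
    return cv2.projectPoints(q,np.zeros(3),np.zeros(3),K(c),np.array(c['dist_coeffs'],float))[0].reshape(-1,2)
E
python3 - <<'E'
from h import *
import pickle
s=get_state();print(s)
for n in ("top","scene"):
    c=read_camera(n);pickle.dump(c,open(n+'.pkl','wb'));cv2.imwrite(f'pics/{n}0.png',c['image'])
E
```

```text
{'clock': 0.0, 'joint_pos': array([-1.30259799e+00,  3.14035117e-01,  4.49719176e-02,  1.30362795e+00,
        1.03725652e-05,  1.43117185e+00]), 'qvel': array([-0.00094215,  0.00120607, -0.00091012,  0.00173346, -0.00153971,
       -0.00175719]), 'tau': array([ 9.11287880e-04, -4.80624604e+01,  2.98535156e+01,  1.92586309e-02,
        1.03658880e-05,  3.85384695e-06]), 'tcp_pos': array([ 0.22789197, -0.52733787,  0.23038626]), 'orientation': array([-9.45785818e-04,  9.79281568e-01,  2.02501144e-01, -5.56885469e-05]), 'wrist_force': array([-0.32138722,  1.400543  , -0.47195223]), 'ft_torque': array([-0.04985874,  0.00949375,  0.03752325]), 'grip_force': 0.0, 'finger_gap': 0.08534417008882027}
```

View pics/top0.png

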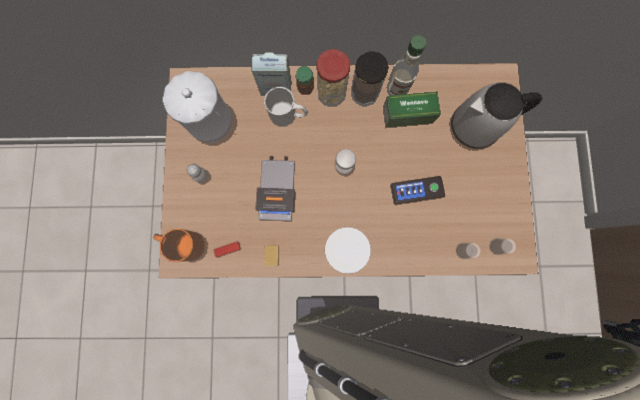

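View pics/scene0.png

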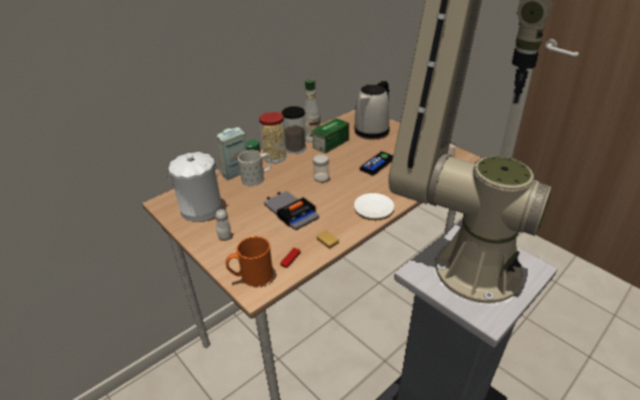

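The top view shows the receiver at about (276,190), with its switch end at (276,215) and its glands at the top. The transmitter is at (418,190) with its button to the right. I'll enlarge both.

```bash
python3 - <<'E'
from h import *
import pickle
c=pickle.load(open('top.pkl','rb'));im=c['image']
a=cv2.resize(im[145:235,240:310],None,fx=6,fy=6,interpolation=cv2.INTER_CUBIC)
b=cv2.resize(im[170:210,385:450],None,fx=6,fy=6,interpolation=cv2.INTER_CUBIC)
o=np.zeros((540,810,3),np.uint8);o[:540,:420]=a;o[:240,420:]=b[:,:390]
cv2.imwrite('pics/crop1.png',o[:, :800])
print(px2w(c,[(276,190),(418,190),(274,160),(320,200)],0.0))
E
```

```text
[[ 0.52821872  0.19029671  0.        ]
 [ 0.52364015 -0.19721922  0.        ]
 [ 0.61261361  0.19643142  0.        ]
 [ 0.49919123  0.07032483  0.        ]]
```

View pics/crop1.png

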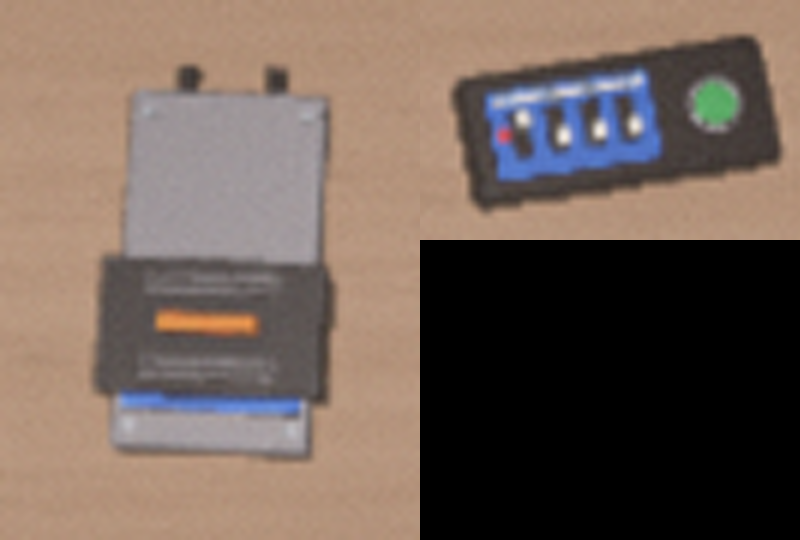

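The transmitter's red dot is at (504,135) and its white line runs along the top edge. Knob 1 at (523,117) sits against the line, so it is ON. Knobs 2–4 at (563,135), (599,130) and (634,125) are away from it, so they are OFF. The receiver's ridge runs from (157,322) to (258,324), and its box corners are visible. Next I'll fit the receiver's pose.

```bash
python3 - <<'E'
from h import *
import pickle
from scipy.optimize import least_squares
c=pickle.load(open('top.pkl','rb'))
pts=np.array([(132,92),(328,98),(113,450),(310,456),(207.5,323),(100,256),(328,264),(96,390),(324,402)],float)/6+[239.5,144.5]
L=np.array([(127,45,13),(127,-45,13),(-38,45,13),(-38,-45,13),(12,0,41),(42,50,30.5),(42,-50,30.5),(-18,50,30.5),(-18,-50,30.5)])/1000
def f(p):
    a,b=np.cos(p[2]),np.sin(p[2])
    P=np.c_[p[0]+a*L[:,0]-b*L[:,1],p[1]+b*L[:,0]+a*L[:,1],L[:,2]]
    return (w2px(c,P)-pts).ravel()
r=least_squares(f,[.48,.19,0]);print(r.x,np.degrees(r.x[2]));print(r.fun.reshape(-1,2).round(2))
print(px2w(c,np.array([(523,117),(634,125)])/6+[314.5,169.5],.0285), px2w(c,[(345,170),(196,180),(271,255)],0))
E
```

```text
[ 0.4846339   0.19006959 -0.04521215] -2.5904653910234035
[[-0.09 -1.21]
 [ 0.08 -1.18]
 [-0.51 -0.77]
 [ 0.33 -0.62]
 [ 0.22  0.88]
 [ 0.44  0.83]
 [ 0.06  0.73]
 [-0.26  0.95]
 [-0.29  0.24]]
[[ 0.52194325 -0.14639401  0.0285    ]
 [ 0.51778746 -0.19520212  0.0285    ]] [[ 5.81832765e-01  5.86558293e-04 -1.11022302e-16]
 [ 5.58838261e-01  4.11273696e-01 -1.11022302e-16]
 [ 3.52662097e-01  2.02482282e-01  0.00000000e+00]]
```

send_rows([
  {"dx": 0.6, "dy": 1.9, "dz": 0, "roll": 0.5, "claw": 1},
  {"dx": 1.2, "dy": 3.8, "dz": 0, "roll": 1.0, "claw": 1},
  {"dx": 1.8, "dy": 5.7, "dz": 0.1, "roll": 1.6, "claw": 0},
  {"dx": 2.5, "dy": 7.6, "dz": 0.2, "roll": 2.1, "claw": -1},
  {"dx": 3.1, "dy": 9.6, "dz": 0.2, "roll": 2.7, "claw": -1},
])

```text
clock: 0.72
tcp_pos: [0.3058, -0.2864, 0.2362]
orientation: [0.0, 0.924, 0.383, 0.0]
wrist_force: [0.9, 0.8, 0.2]
finger_gap: 0.0323
grip_force: 0.0
```

send_rows([
  {"dx": 0.6, "dy": 1.9, "dz": 0, "roll": 0.5, "claw": -1},
  {"dx": 1.2, "dy": 3.8, "dz": 0, "roll": 1.0, "claw": -1},
  {"dx": 1.8, "dy": 5.7, "dz": 0.1, "roll": 1.6, "claw": -1},
  {"dx": 2.5, "dy": 7.6, "dz": 0.2, "roll": 2.1, "claw": -1},
  {"dx": 3.1, "dy": 9.6, "dz": 0.2, "roll": 2.7, "claw": -1},
])

```text
clock: 1.35
tcp_pos: [0.3834, -0.0464, 0.2414]
orientation: [0.0, 0.835, 0.55, 0.0]
wrist_force: [1.3, 0.4, -0.6]
finger_gap: -0.0002
grip_force: 0.0
```

send_rows([
  {"dx": 0.4, "dy": 1.9, "dz": 0, "roll": 0.5, "claw": -1},
  {"dx": 0.8, "dy": 3.8, "dz": 0, "roll": 1.0, "claw": -1},
  {"dx": 1.2, "dy": 5.7, "dz": 0, "roll": 1.6, "claw": -1},
  {"dx": 1.5, "dy": 7.6, "dz": 0, "roll": 2.1, "claw": -1},
  {"dx": 1.7, "dy": 9.5, "dz": 0, "roll": 2.6, "claw": -1},
])

```text
clock: 1.98
tcp_pos: [0.4254, 0.1913, 0.241]
orientation: [0.0, 0.722, 0.692, -0.0]
wrist_force: [1.5, -0.7, -0.1]
finger_gap: 0.0
grip_force: 0.0
```

```bash
python3 - <<'E'
from h import *
import pickle
c=read_camera('wrist');pickle.dump(c,open('w1.pkl','wb'));cv2.imwrite('pics/w1.png',c['image']);s=get_state();print(s['tcp_pos'],s['orientation'],s['joint_pos'])
E
```

```text
[0.42577923 0.19570392 0.24085327] [-0.00121684  0.72028589  0.69367504  0.00130111] [ 0.2570713   0.10306151 -0.19570879  1.27094136  0.0033938   1.86550517]
```

View pics/w1.png

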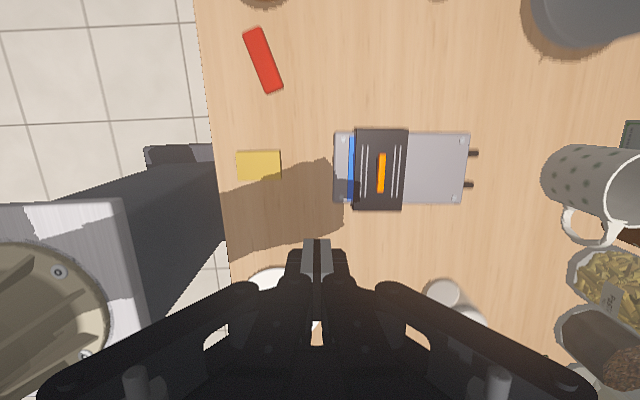

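The wrist view has image right as +x and image up as +y. The receiver spans (333–470, 130–212) and the ridge is at (381,173). I'll enlarge it to refine the pose.

```bash
python3 - <<'E'
from h import *
import pickle
c=pickle.load(open('w1.pkl','rb'));im=c['image']
cv2.imwrite('pics/w1c.png',cv2.resize(im[120:220,325:485],None,fx=5,fy=5,interpolation=cv2.INTER_CUBIC))
E
```

```text
(no output)
```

View pics/w1c.png

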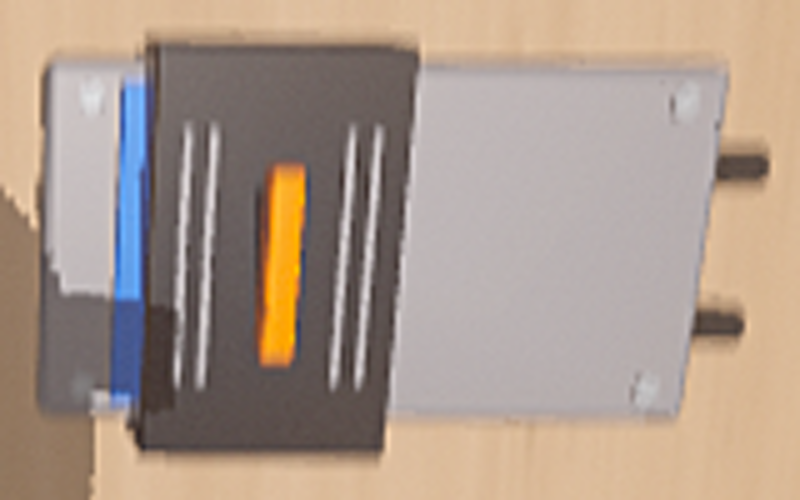

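In the crop, the box corners are at (47,58), (728,68), (680,415) and (40,412). The cover corners are at (150,42), (418,48), (140,450) and (382,452), and the centre of the ridge top is about (282,266).

```bash
python3 - <<'E'
from h import *
import pickle
from scipy.optimize import least_squares
c=pickle.load(open('w1.pkl','rb'));ct=pickle.load(open('top.pkl','rb'))
L=np.array([(127,45,13),(127,-45,13),(-38,45,13),(-38,-45,13),(12,0,41),(42,50,30.5),(42,-50,30.5),(-18,50,30.5),(-18,-50,30.5)])/1000
pw=np.array([(728,68),(680,415),(47,58),(40,412),(282,266),(418,48),(382,452),(150,42),(140,450)],float)/5+[324.6,119.6]
pt=np.array([(132,92),(328,98),(113,450),(310,456),(207.5,323),(100,256),(328,264),(96,390),(324,402)],float)/6+[239.5,144.5]
def f(p,which):
    a,b=np.cos(p[2]),np.sin(p[2]);M=L.copy();M[4:,0]+=p[3]
    P=np.c_[p[0]+a*M[:,0]-b*M[:,1],p[1]+b*M[:,0]+a*M[:,1],M[:,2]]
    return np.concatenate([(w2px(q,P)-m).ravel() for q,m in which])
for w in ([(c,pw)],[(ct,pt)],[(c,pw),(ct,pt)]):
    r=least_squares(f,[.48,.19,0,0],args=(w,));print(r.x,np.degrees(r.x[2]),abs(r.fun).max())
E
```

```text
[ 0.48419536  0.19436113 -0.05000866  0.00400134] -2.8652852008656247 1.5715323959322376
[ 0.4820853   0.19018595 -0.04526117  0.00447882] -2.5932742416006023 0.5665899591788843
[ 0.48389193  0.19366805 -0.04914179  0.00408579] -2.815617291152286 2.0634170297243486
```

send_rows([
  {"dx": 1.0, "dy": 0, "dz": -1.5, "roll": 0, "claw": 0},
  {"dx": 2.0, "dy": 0, "dz": -3, "roll": 0, "claw": 0},
  {"dx": 2.7, "dy": 0, "dz": -4.5, "roll": 0, "claw": 0},
  {"dx": 3.0, "dy": 0, "dz": -5.6, "roll": 0, "claw": 0},
  {"dx": 3.0, "dy": 0, "dz": -6, "roll": 0, "claw": 0},
])

```text
clock: 2.65
tcp_pos: [0.4993, 0.1891, 0.0891]
orientation: [-0.001, 0.723, 0.691, -0.002]
wrist_force: [0.5, 0.4, 0.7]
finger_gap: 0.0428
grip_force: 0.0
```

send_rows([
  {"dz": -0.6, "claw": 0},
  {"dz": -1.2, "claw": 0},
  {"dz": -1.6, "claw": 0},
  {"dz": -1.6, "claw": 0},
  {"dz": -1.6, "claw": 0},
])

```text
schema error: expected keys dx, dy, dz, roll, claw
```

```bash
python3 - <<'E'
from h import *
import pickle
c=read_camera('wrist');pickle.dump(c,open('w2.pkl','wb'));s=get_state();print(s['tcp_pos'],s['orientation'],s['wrist_force'],s['finger_gap'])
cv2.imwrite('pics/w2.png',c['image'])
E
```

```text
[0.49888353 0.18915505 0.08890466] [-0.00110043  0.72324841  0.69058468 -0.00182343] [-0.07202011 -0.36072311 -0.94824318] 0.042657406842767205
```

View pics/w2.png

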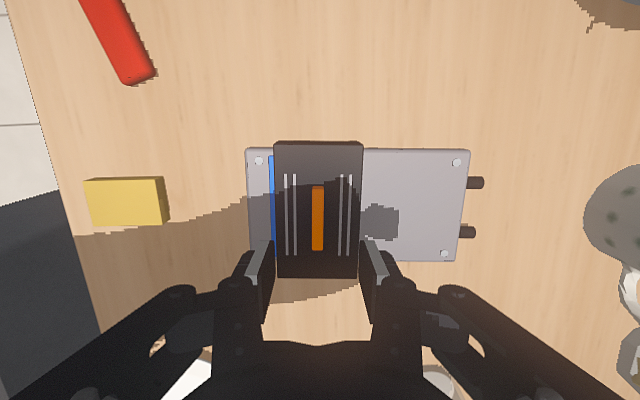

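From z = 0.089 the ridge sits between the fingers, with its top spanning (313–324, 185–250). Box corners are at (247,149), (470,150) and (457,262). I'll refit on this still image.

```bash
python3 - <<'E'
from h import *
import pickle
from scipy.optimize import least_squares
c=pickle.load(open('w2.pkl','rb'))
L=np.array([(127,45,13),(127,-45,13),(-38,45,13),(12,22,41),(12,-22,41),(42,50,30.5),(42,-50,30.5),(-18,50,30.5),(-18,-50,30.5)])/1000
pw=np.array([(470,150),(457,262),(247,149),(318.5,185.5),(317.5,250.5),(363,142),(359,278),(274,142),(275,278)],float)
def f(p):
    a,b=np.cos(p[2]),np.sin(p[2]);M=L.copy();M[3:,0]+=p[3]
    P=np.c_[p[0]+a*M[:,0]-b*M[:,1],p[1]+b*M[:,0]+a*M[:,1],M[:,2]]
    return (w2px(c,P)-pw).ravel()
r=least_squares(f,[.48,.19,0,0]);print(r.x,np.degrees(r.x[2]));print(r.fun.reshape(-1,2).round(1))
print(px2w(c,pw[3:5],.041).mean(0))
E
```

```text
[ 0.48504878  0.19225544 -0.05403881  0.00370687] -3.096195559153902
[[ 3.9 -1.3]
 [-0.3  0.5]
 [-3.7 -2.2]
 [-0.4  2.4]
 [ 0.  -0.5]
 [ 1.2  1. ]
 [-1.7  0.6]
 [-1.2  0.2]
 [ 2.  -0.1]]
[0.5008713  0.19202947 0.041     ]
```

send_rows([
  {"dx": 0.1, "dy": 0.1, "dz": -0.6, "roll": 0, "claw": 0},
  {"dx": 0.1, "dy": 0.1, "dz": -1.2, "roll": 0, "claw": 0},
  {"dx": 0.1, "dy": 0.1, "dz": -1.8, "roll": 0, "claw": 0},
  {"dx": 0.1, "dy": 0.1, "dz": -2.1, "roll": 0, "claw": 0},
  {"dx": 0.1, "dy": 0.1, "dz": -2.1, "roll": 0, "claw": 0},
])

```text
clock: 3.32
tcp_pos: [0.5024, 0.192, 0.0381]
orientation: [-0.0, 0.723, 0.691, -0.001]
wrist_force: [0.4, -0.4, -0.3]
finger_gap: 0.0424
grip_force: 0.0
```

send_rows([
  {"dx": 0, "dy": 0, "dz": 0, "roll": 0, "claw": -0.3},
  {"dx": 0, "dy": 0, "dz": 0, "roll": 0, "claw": -0.6},
  {"dx": 0, "dy": 0, "dz": 0, "roll": 0, "claw": -1},
  {"dx": 0, "dy": 0, "dz": 0, "roll": 0, "claw": -1},
  {"dx": 0, "dy": 0, "dz": 0, "roll": 0, "claw": -1},
], grip_force=25)

```text
clock: 3.95
tcp_pos: [0.5032, 0.1922, 0.0393]
orientation: [0.0, 0.723, 0.691, 0.0]
wrist_force: [-1.3, -0.1, 4.9]
finger_gap: 0.0061
grip_force: 24.8
```

send_rows([
  {"dx": 0, "dy": 0, "dz": 0, "roll": 0, "claw": -0.5},
  {"dx": 0, "dy": 0, "dz": 0, "roll": 0, "claw": -0.5},
  {"dx": 0, "dy": 0, "dz": -0.2, "roll": 0, "claw": -0.5},
  {"dx": 0, "dy": 0, "dz": -0.2, "roll": 0, "claw": -0.6},
  {"dx": 0, "dy": 0, "dz": -0.2, "roll": 0, "claw": -0.7},
])

```text
clock: 4.58
tcp_pos: [0.5029, 0.1921, 0.0336]
orientation: [-0.0, 0.723, 0.691, -0.0]
wrist_force: [0.6, 0.3, -0.4]
finger_gap: 0.0129
grip_force: 0.0
```

send_rows([
  {"dx": 0, "dy": 0, "dz": 0, "roll": 0, "claw": -0.8},
  {"dx": 0, "dy": 0, "dz": 0, "roll": 0, "claw": -1},
  {"dx": 0, "dy": 0, "dz": 0, "roll": 0, "claw": -1},
  {"dx": 0, "dy": 0, "dz": 0, "roll": 0, "claw": -1},
  {"dx": 0, "dy": 0, "dz": 0, "roll": 0, "claw": -1},
])

```text
clock: 5.2
tcp_pos: [0.5031, 0.1921, 0.0339]
orientation: [0.0, 0.723, 0.691, 0.0]
wrist_force: [0.1, -1.0, 1.0]
finger_gap: 0.007
grip_force: 27.2
```

send_rows([
  {"dx": 0.5, "dy": -0.02, "dz": 0, "roll": 0, "claw": -1},
  {"dx": 1.0, "dy": -0.05, "dz": 0, "roll": 0, "claw": -1},
  {"dx": 1.5, "dy": -0.07, "dz": 0, "roll": 0, "claw": -1},
  {"dx": 2.0, "dy": -0.1, "dz": 0, "roll": 0, "claw": -1},
  {"dx": 2.5, "dy": -0.12, "dz": 0, "roll": 0, "claw": -1},
])

```text
clock: 5.82
tcp_pos: [0.5667, 0.1887, 0.0339]
orientation: [0.0, 0.723, 0.691, -0.0]
wrist_force: [-1.7, -3.0, 4.5]
finger_gap: 0.0071
grip_force: 27.6
```

send_rows([
  {"dx": 0.1, "dy": 0, "dz": 0, "roll": 0, "claw": -1},
  {"dx": 0.2, "dy": -0.01, "dz": 0, "roll": 0, "claw": -1},
  {"dx": 0.3, "dy": -0.02, "dz": 0, "roll": 0, "claw": -1},
  {"dx": 0.4, "dy": -0.02, "dz": 0, "roll": 0, "claw": -1},
  {"dx": 0.4, "dy": -0.02, "dz": 0, "roll": 0, "claw": -1},
])

```text
clock: 6.45
tcp_pos: [0.5712, 0.1885, 0.0338]
orientation: [-0.002, 0.723, 0.691, -0.003]
wrist_force: [-12.2, -2.7, 13.8]
finger_gap: 0.0068
grip_force: 28.7
```

send_rows([
  {"dx": -0.15, "dy": 0, "dz": 0, "roll": 0, "claw": -0.6},
  {"dx": -0.15, "dy": 0, "dz": 0, "roll": 0, "claw": -0.5},
  {"dx": -0.15, "dy": 0, "dz": 0, "roll": 0, "claw": -0.5},
  {"dx": -0.15, "dy": 0, "dz": 0.6, "roll": 0, "claw": -0.5},
  {"dx": -0.15, "dy": 0, "dz": 1.5, "roll": 0, "claw": -0.5},
])

```text
clock: 7.08
tcp_pos: [0.5716, 0.1886, 0.0718]
orientation: [-0.0, 0.723, 0.691, -0.0]
wrist_force: [0.7, -0.0, -0.4]
finger_gap: 0.0213
grip_force: 0.0
```

send_rows([
  {"dx": -0.8, "dy": -0.3, "dz": 0.9, "roll": 0, "claw": -1},
  {"dx": -1.8, "dy": -0.6, "dz": 1.8, "roll": 0, "claw": -1},
  {"dx": -2.8, "dy": -1, "dz": 2.6, "roll": 0, "claw": -1},
  {"dx": -3.2, "dy": -1, "dz": 3, "roll": 0, "claw": -1},
  {"dx": -3.2, "dy": -1, "dz": 3, "roll": 0, "claw": -1},
])

```text
clock: 7.7
tcp_pos: [0.4926, 0.164, 0.1477]
orientation: [0.001, 0.723, 0.691, 0.001]
wrist_force: [0.1, 0.3, 0.2]
finger_gap: 0.0
grip_force: 0.0
```

```bash
python3 - <<'E'
from h import *
import pickle
c=read_camera('wrist');pickle.dump(c,open('w3.pkl','wb'));s=get_state();print(s['tcp_pos'],s['orientation'],s['wrist_force'],s['finger_gap'])
o=w2px(c,[.484,.192,.015]);print(o)
x,y=(o[0]-[100,75]).astype(int).clip(0);print(x,y)
cv2.imwrite('pics/w3.png',cv2.resize(c['image'][y:y+150,x:x+200],None,fx=4,fy=4,interpolation=cv2.INTER_CUBIC))
E
```

```text
[0.49273639 0.16395297 0.14688596] [5.70166071e-04 7.23113615e-01 6.90728278e-01 9.06246863e-04] [-0.40184375 -0.60052372 -0.54814609] 9.139529908293726e-06
[[304.50628034 162.77655804]]
204 87
```

View pics/w3.png

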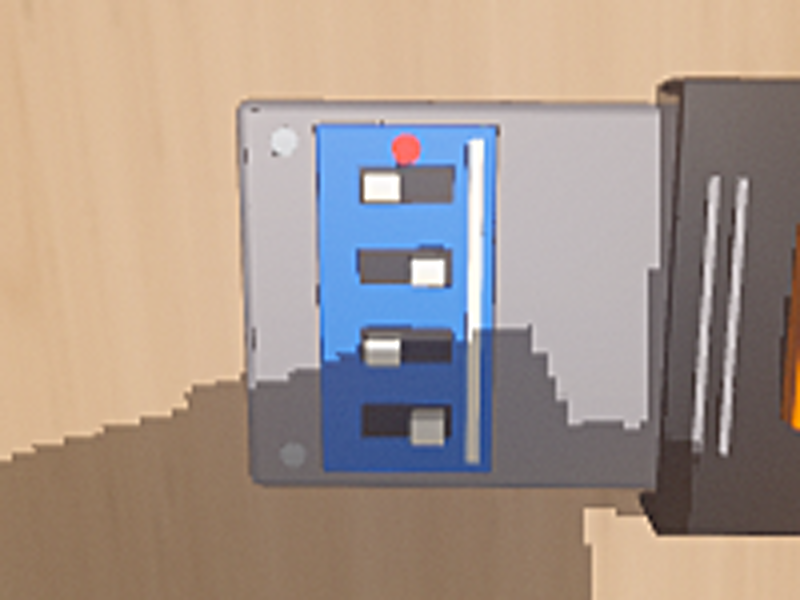

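The cover is open. In the crop the red dot is at (405,150) and the white line is to the right, so ON is to the right. Knobs are at 1 (380,187) OFF, 2 (428,272) ON, 3 (382,350) OFF and 4 (428,428) ON. The target is ON, OFF, OFF, OFF, so knob 1 moves to +x and knobs 2 and 4 move to −x.

```bash
python3 - <<'E'
from h import *
import pickle
from scipy.optimize import least_squares
c=pickle.load(open('w3.pkl','rb'))
k=np.array([(381,187),(428,272),(382,350),(428,428)],float)/4+[203.6,86.6]
b=np.array([(317,125),(497,125),(490,470),(322,470)],float)/4+[203.6,86.6]
print(px2w(c,k,.026).round(4))
L=np.array([(-5,27,26),(5,9,26),(-5,-9,26),(5,-27,26),(-20,40,15),(20,40,15),(20,-40,15),(-20,-40,15)])/1000
def T(p,M):
    a,s=np.cos(p[2]),np.sin(p[2]);return np.c_[p[0]+a*M[:,0]-s*M[:,1],p[1]+s*M[:,0]+a*M[:,1],M[:,2]]
r=least_squares(lambda p:(w2px(c,T(p,L))-np.r_[k,b]).ravel(),[.484,.192,0]);print(r.x,np.degrees(r.x[2]),r.fun.reshape(-1,2).round(1).tolist());print(T(r.x,L).round(4))
E
```

```text
[[0.4811 0.2191 0.026 ]
 [0.4902 0.2006 0.026 ]
 [0.4791 0.1838 0.026 ]
 [0.4884 0.1655 0.026 ]]
[ 0.48467743  0.1921141  -0.05520978] -3.163287354480479 [[0.1, -0.3], [-0.0, -0.3], [0.1, 0.5], [-0.2, 0.7], [-0.4, -0.9], [0.2, -0.4], [0.2, 0.6], [0.1, 0.3]]
[[0.4812 0.2193 0.026 ]
 [0.4902 0.2008 0.026 ]
 [0.4792 0.1834 0.026 ]
 [0.4882 0.1649 0.026 ]
 [0.4669 0.2332 0.015 ]
 [0.5069 0.2309 0.015 ]
 [0.5024 0.1511 0.015 ]
 [0.4625 0.1533 0.015 ]]
```

send_rows([
  {"dx": -0.2, "dy": 0.8, "dz": -0.6, "roll": -0.05, "claw": -0.62},
  {"dx": -0.46, "dy": 1.6, "dz": -1.6, "roll": -0.05, "claw": -0.62},
  {"dx": -0.46, "dy": 2.21, "dz": -2.6, "roll": -0.05, "claw": -0.62},
  {"dx": -0.46, "dy": 2.21, "dz": -3.4, "roll": -0.05, "claw": -0.62},
  {"dx": -0.46, "dy": 2.21, "dz": -3.4, "roll": -0.05, "claw": -0.62},
])

```text
clock: 8.38
tcp_pos: [0.479, 0.2188, 0.0588]
orientation: [-0.001, 0.725, 0.688, -0.002]
wrist_force: [-0.0, -0.4, 0.7]
finger_gap: 0.0163
grip_force: 0.0
```

send_rows([
  {"dx": 0.08, "dy": 0.02, "dz": -0.4, "roll": 0, "claw": -0.62},
  {"dx": 0.08, "dy": 0.02, "dz": -0.9, "roll": 0, "claw": -0.62},
  {"dx": 0.08, "dy": 0.02, "dz": -1.3, "roll": 0, "claw": -0.62},
  {"dx": 0.08, "dy": 0.02, "dz": -1.55, "roll": 0, "claw": -0.62},
  {"dx": 0.08, "dy": 0.02, "dz": -1.55, "roll": 0, "claw": -0.62},
])

```text
clock: 9.0
tcp_pos: [0.4818, 0.2192, 0.0221]
orientation: [-0.0, 0.726, 0.688, -0.0]
wrist_force: [0.3, -1.2, 0.2]
finger_gap: 0.0164
grip_force: 0.0
```

send_rows([
  {"dx": 0, "dy": 0, "dz": -0.12, "roll": 0, "claw": -0.62},
  {"dx": 0.2, "dy": -0.01, "dz": -0.12, "roll": 0, "claw": -0.62},
  {"dx": 0.4, "dy": -0.02, "dz": -0.12, "roll": 0, "claw": -0.62},
  {"dx": 0.56, "dy": -0.03, "dz": -0.12, "roll": 0, "claw": -0.62},
  {"dx": 0.56, "dy": -0.03, "dz": -0.12, "roll": 0, "claw": -0.62},
])

```text
clock: 9.62
tcp_pos: [0.4947, 0.2187, 0.0194]
orientation: [-0.001, 0.725, 0.688, -0.001]
wrist_force: [-4.1, 0.4, 2.5]
finger_gap: 0.0157
grip_force: 2.4
```

send_rows([
  {"dx": -0.12, "dy": 0, "dz": 0, "roll": 0, "claw": -0.62},
  {"dx": -0.12, "dy": 0, "dz": 0.3, "roll": 0, "claw": -0.62},
  {"dx": -0.16, "dy": -0.3, "dz": 0.8, "roll": 0, "claw": -0.62},
  {"dx": -0.2, "dy": -0.7, "dz": 0.8, "roll": 0, "claw": -0.62},
  {"dx": -0.2, "dy": -0.7, "dz": 0.8, "roll": 0, "claw": -0.62},
])

```text
clock: 10.25
tcp_pos: [0.4914, 0.2002, 0.0399]
orientation: [0.0, 0.726, 0.688, 0.0]
wrist_force: [0.3, -0.2, 0.4]
finger_gap: 0.0163
grip_force: 0.0
```

send_rows([
  {"dx": -0.05, "dy": 0.02, "dz": -0.3, "roll": 0, "claw": -0.62},
  {"dx": -0.05, "dy": 0.02, "dz": -0.6, "roll": 0, "claw": -0.62},
  {"dx": -0.05, "dy": 0.02, "dz": -0.8, "roll": 0, "claw": -0.62},
  {"dx": -0.05, "dy": 0.02, "dz": -0.8, "roll": 0, "claw": -0.62},
  {"dx": -0.05, "dy": 0.02, "dz": -0.8, "roll": 0, "claw": -0.62},
])

```text
clock: 10.88
tcp_pos: [0.4901, 0.2017, 0.0195]
orientation: [0.0, 0.726, 0.688, 0.0]
wrist_force: [-0.2, 0.2, 0.2]
finger_gap: 0.0161
grip_force: 0.0
```

send_rows([
  {"dx": -0.2, "dy": 0.01, "dz": 0, "roll": 0, "claw": -0.62},
  {"dx": -0.4, "dy": 0.02, "dz": 0, "roll": 0, "claw": -0.62},
  {"dx": -0.58, "dy": 0.03, "dz": 0, "roll": 0, "claw": -0.62},
  {"dx": -0.58, "dy": 0.03, "dz": 0, "roll": 0, "claw": -0.62},
  {"dx": -0.58, "dy": 0.03, "dz": 0, "roll": 0, "claw": -0.62},
])

```text
clock: 11.5
tcp_pos: [0.4754, 0.2024, 0.0196]
orientation: [-0.0, 0.726, 0.688, -0.0]
wrist_force: [0.5, -0.5, 0.5]
finger_gap: 0.0164
grip_force: 0.0
```

send_rows([
  {"dx": 0.12, "dy": 0, "dz": 0, "roll": 0, "claw": -0.62},
  {"dx": 0.12, "dy": 0, "dz": 0.4, "roll": 0, "claw": -0.62},
  {"dx": 0.3, "dy": -0.4, "dz": 0.8, "roll": 0, "claw": -0.62},
  {"dx": 0.5, "dy": -1.42, "dz": 0.8, "roll": 0, "claw": -0.62},
  {"dx": 0.5, "dy": -1.42, "dz": 0.8, "roll": 0, "claw": -0.62},
])

```text
clock: 12.12
tcp_pos: [0.4891, 0.1654, 0.0405]
orientation: [0.001, 0.726, 0.687, 0.001]
wrist_force: [0.6, -0.1, 0.1]
finger_gap: 0.0161
grip_force: 0.0
```

send_rows([
  {"dx": -0.03, "dy": 0, "dz": -0.3, "roll": 0, "claw": -0.62},
  {"dx": -0.03, "dy": 0, "dz": -0.6, "roll": 0, "claw": -0.62},
  {"dx": -0.03, "dy": 0, "dz": -0.83, "roll": 0, "claw": -0.62},
  {"dx": -0.03, "dy": 0, "dz": -0.83, "roll": 0, "claw": -0.62},
  {"dx": -0.03, "dy": 0, "dz": -0.83, "roll": 0, "claw": -0.62},
])

```text
clock: 12.75
tcp_pos: [0.4872, 0.1671, 0.0187]
orientation: [-0.0, 0.725, 0.688, -0.0]
wrist_force: [0.6, -0.3, -0.0]
finger_gap: 0.016
grip_force: 0.0
```

send_rows([
  {"dx": -0.2, "dy": 0.01, "dz": 0, "roll": 0, "claw": -0.62},
  {"dx": -0.4, "dy": 0.02, "dz": 0, "roll": 0, "claw": -0.62},
  {"dx": -0.62, "dy": 0.03, "dz": 0, "roll": 0, "claw": -0.62},
  {"dx": -0.62, "dy": 0.03, "dz": 0, "roll": 0, "claw": -0.62},
  {"dx": -0.62, "dy": 0.03, "dz": 0, "roll": 0, "claw": -0.62},
])

```text
clock: 13.38
tcp_pos: [0.4733, 0.1676, 0.0194]
orientation: [0.001, 0.726, 0.688, 0.001]
wrist_force: [5.0, -1.4, -0.2]
finger_gap: 0.016
grip_force: 2.5
```

send_rows([
  {"dx": 0.12, "dy": 0, "dz": 0, "roll": 0, "claw": -0.62},
  {"dx": 0.12, "dy": 0, "dz": 0.6, "roll": 0, "claw": -0.62},
  {"dx": 0.3, "dy": 0, "dz": 2.0, "roll": 0, "claw": -0.62},
  {"dx": 0.6, "dy": 0, "dz": 4, "roll": 0, "claw": -0.62},
  {"dx": 0.6, "dy": 0, "dz": 5, "roll": 0, "claw": -0.62},
])

```text
clock: 14.0
tcp_pos: [0.4875, 0.1679, 0.1473]
orientation: [0.001, 0.726, 0.688, 0.001]
wrist_force: [0.2, -0.2, 0.1]
finger_gap: 0.0164
grip_force: 0.0
```

```bash
python3 - <<'E'
from h import *
import pickle
c=read_camera('wrist');pickle.dump(c,open('w4.pkl','wb'));s=get_state();print(s['tcp_pos'],s['clock'])
o=w2px(c,[.484,.192,.015]);x,y=(o[0]-[60,45]).astype(int).clip(0);print(x,y)
a=cv2.resize(c['image'][y:y+90,x:x+90],(540,540),interpolation=cv2.INTER_CUBIC)
t=read_camera('top')['image'][170:210,392:428]
b=cv2.resize(t,(252,280),interpolation=cv2.INTER_CUBIC)
o=np.zeros((540,800,3),np.uint8);o[:,:540]=a;o[:280,545:797]=b
cv2.imwrite('pics/w4.png',o)
E
```

```text
[0.4885217  0.16816357 0.14971336] 14.05
250 121
```

View pics/w4.png

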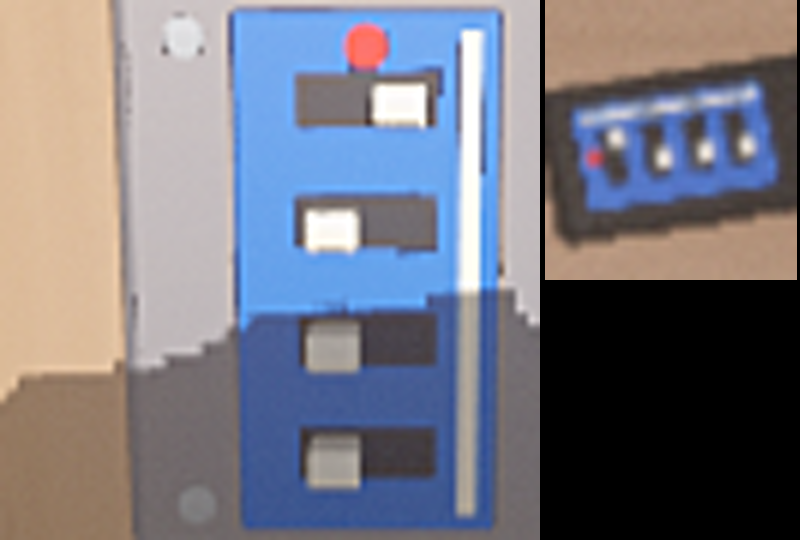

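The receiver now shows knob 1 at (400,103) ON, and knobs 2–4 at x≈333 OFF. That matches the transmitter, which still reads ON, OFF, OFF, OFF. Next I'll shut the cover.

send_rows([
  {"dx": 1.2, "dy": 0.3, "dz": 0, "roll": 0, "claw": -0.3},
  {"dx": 2.4, "dy": 0.6, "dz": -0.5, "roll": 0, "claw": -0.3},
  {"dx": 3.3, "dy": 0.82, "dz": -1.5, "roll": 0, "claw": -0.3},
  {"dx": 3.3, "dy": 0.82, "dz": -2.5, "roll": 0, "claw": -0.3},
  {"dx": 3.3, "dy": 0.82, "dz": -2.8, "roll": 0, "claw": -0.3},
])

```text
clock: 14.72
tcp_pos: [0.5666, 0.1878, 0.071]
orientation: [-0.002, 0.726, 0.688, -0.003]
wrist_force: [0.8, 0.3, 0.1]
finger_gap: 0.03
grip_force: 0.0
```

send_rows([
  {"dx": 0, "dy": 0, "dz": -0.5, "roll": 0, "claw": -0.3},
  {"dx": 0, "dy": 0, "dz": -1.0, "roll": 0, "claw": -0.3},
  {"dx": 0, "dy": 0, "dz": -1.4, "roll": 0, "claw": -0.3},
  {"dx": 0, "dy": 0, "dz": -1.6, "roll": 0, "claw": -0.3},
  {"dx": 0, "dy": 0, "dz": -1.6, "roll": 0, "claw": -0.3},
])

```text
clock: 15.35
tcp_pos: [0.569, 0.1881, 0.0335]
orientation: [-0.0, 0.726, 0.688, -0.0]
wrist_force: [0.4, -0.4, -0.2]
finger_gap: 0.03
grip_force: 0.0
```

Ridge straddled; grip it.

send_rows([
  {"dx": 0.05, "dy": 0, "dz": 0, "roll": 0, "claw": -0.5},
  {"dx": 0.05, "dy": 0, "dz": 0, "roll": 0, "claw": -0.7},
  {"dx": 0.05, "dy": 0, "dz": 0, "roll": 0, "claw": -1},
  {"dx": 0.05, "dy": 0, "dz": 0, "roll": 0, "claw": -1},
  {"dx": 0.05, "dy": 0, "dz": 0, "roll": 0, "claw": -1},
], grip_force=25)

```text
clock: 15.98
tcp_pos: [0.5709, 0.1882, 0.0343]
orientation: [0.0, 0.726, 0.688, 0.0]
wrist_force: [-1.2, 0.2, 5.5]
finger_gap: 0.0071
grip_force: 26.7
```

send_rows([
  {"dx": -0.5, "dy": 0.02, "dz": 0, "roll": 0, "claw": -1},
  {"dx": -1.0, "dy": 0.05, "dz": 0, "roll": 0, "claw": -1},
  {"dx": -1.5, "dy": 0.08, "dz": 0, "roll": 0, "claw": -1},
  {"dx": -2.0, "dy": 0.1, "dz": 0, "roll": 0, "claw": -1},
  {"dx": -2.5, "dy": 0.13, "dz": 0, "roll": 0, "claw": -1},
])

```text
clock: 16.6
tcp_pos: [0.5074, 0.1916, 0.0343]
orientation: [0.0, 0.726, 0.688, 0.001]
wrist_force: [1.5, 0.1, 5.8]
finger_gap: 0.0069
grip_force: 26.9
```

send_rows([
  {"dx": -0.1, "dy": 0, "dz": 0, "roll": 0, "claw": -1},
  {"dx": -0.2, "dy": 0.01, "dz": 0, "roll": 0, "claw": -1},
  {"dx": -0.3, "dy": 0.02, "dz": 0, "roll": 0, "claw": -1},
  {"dx": -0.4, "dy": 0.02, "dz": 0, "roll": 0, "claw": -1},
  {"dx": -0.4, "dy": 0.02, "dz": 0, "roll": 0, "claw": -1},
])

```text
clock: 17.23
tcp_pos: [0.4975, 0.1922, 0.0343]
orientation: [-0.0, 0.725, 0.688, 0.0]
wrist_force: [1.2, 1.0, 6.4]
finger_gap: 0.0072
grip_force: 27.0
```

send_rows([
  {"dx": -0.05, "dy": 0, "dz": 0, "roll": 0, "claw": -1},
  {"dx": -0.1, "dy": 0, "dz": 0, "roll": 0, "claw": -1},
  {"dx": -0.15, "dy": 0.01, "dz": 0, "roll": 0, "claw": -1},
  {"dx": -0.2, "dy": 0.01, "dz": 0, "roll": 0, "claw": -1},
  {"dx": -0.2, "dy": 0.01, "dz": 0, "roll": 0, "claw": -1},
])

```text
clock: 17.85
tcp_pos: [0.4958, 0.1923, 0.0344]
orientation: [0.002, 0.726, 0.688, 0.002]
wrist_force: [8.9, 0.8, 0.3]
finger_gap: 0.0072
grip_force: 26.2
```

The cover is against its stop, so I'll release and lift straight up. Opening without moving keeps the −x bias.

send_rows([
  {"dx": 0.05, "dy": 0, "dz": 0, "roll": 0, "claw": -0.6},
  {"dx": 0.1, "dy": 0, "dz": 0, "roll": 0, "claw": -0.4},
  {"dx": 0.1, "dy": 0, "dz": 0, "roll": 0, "claw": -0.4},
  {"dx": 0.1, "dy": 0, "dz": 0.6, "roll": 0, "claw": -0.4},
  {"dx": 0.1, "dy": 0, "dz": 1.5, "roll": 0, "claw": -0.4},
])

```text
clock: 18.48
tcp_pos: [0.4947, 0.192, 0.0718]
orientation: [-0.0, 0.726, 0.688, -0.001]
wrist_force: [0.0, -0.2, 0.2]
finger_gap: 0.0254
grip_force: 0.0
```

send_rows([
  {"dx": -0.4, "dy": 0, "dz": 1.5, "roll": 0, "claw": -0.4},
  {"dx": -0.8, "dy": 0, "dz": 3, "roll": 0, "claw": -0.4},
  {"dx": -1.2, "dy": 0, "dz": 4.5, "roll": 0, "claw": -0.4},
  {"dx": -1.5, "dy": 0, "dz": 5.5, "roll": 0, "claw": -0.4},
  {"dx": -1.5, "dy": 0, "dz": 5.5, "roll": 0, "claw": -0.4},
])

```text
clock: 19.1
tcp_pos: [0.4589, 0.1925, 0.2119]
orientation: [0.001, 0.725, 0.688, 0.002]
wrist_force: [0.7, -0.5, -0.6]
finger_gap: 0.0259
grip_force: 0.0
```

```bash
python3 - <<'E'
from h import *
c=read_camera('wrist');s=get_state();print(s['tcp_pos'],s['clock'],s['wrist_force'])
o=w2px(c,[.5,.192,.03]);x,y=(o[0]-[80,60]).astype(int).clip(0);print(x,y)
im=cv2.resize(c['image'][y:y+120,x:x+160],None,fx=5,fy=5,interpolation=cv2.INTER_CUBIC)
a=-.054
def T(x,yy,z): return [.4846+np.cos(a)*x-np.sin(a)*yy,.192+np.sin(a)*x+np.cos(a)*yy,z]
for j,col in ((0,(0,255,0)),(.004,(0,0,255))):
    p=w2px(c,[T(-.018+j,.05,.0305),T(-.018+j,-.05,.0305)]);print(j,((p-[x,y])*5).round())
cv2.imwrite('pics/w5.png',im)
E
```

```text
[0.45851672 0.19229634 0.2102292 ] 19.15 [-0.1223665  -0.84608097 -0.11676321]
272 119
0 [[251.  73.]
 [248. 522.]]
0.004 [[271.  73.]
 [266. 522.]]
```

View pics/w5.png

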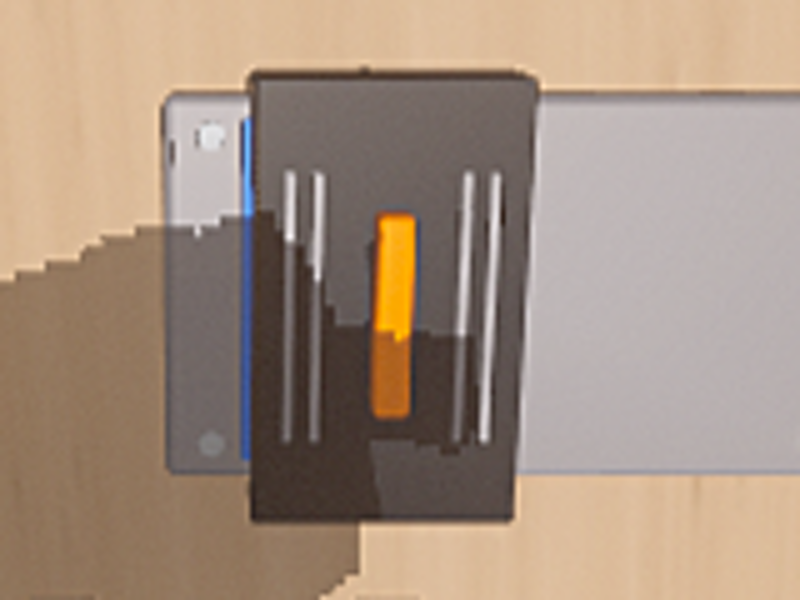

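The cover's front edge is at x≈250 in the crop. The prediction is 251/248 for fully shut and 271/266 for 4 mm open, so it is shut. The arm is clear of everything.

```bash
python3 -c "
from workcell import hand_in
print(hand_in())"
```

```text
the job is handed in; nothing more can be done
None
```

I opened the receiver's cover, set its switches to ON, OFF, OFF, OFF to match the transmitter, and slid the cover shut again. The job is handed in at about 19 s; the hand-in returned no verdict, but the last pictures show the right pattern and a closed cover.

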